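Tip the picture panel over onto the spraying board

TASK

The picture panel lying on the table is to have its back sprayed. Without picking it up, push it with the fingertips against the near edge of the thick spraying board until it tips up on its edge and flips over onto the board, picture down; then push it on until the whole panel lies flat on the board with nothing overhanging the edge. Leave the cans, cups, tape and sanding block where they are.

Things in the scene. Friction and masses are not known exactly. Their poses are not given: they have to be found in the camera images.
- board: Thick grey spraying board with paint spatter, fixed flat on the table: 280 mm deep (x) by 640 mm wide (y), 18 mm thick. Origin: middle of its near lower edge, on the table; its x points away from the robot across the board, y along the near edge, z up. The upright 18 mm near edge is the wall to push against.
- panel: Wooden picture panel, 90 mm (x) by 120 mm (y), 12 mm thick, about 80 g: plywood, a dark white-bordered picture on its face, bare back. It starts loose on the bare table, face up, just in front of the board's near edge, x roughly towards the board. Origin: centre of the back (at first the underside); z points out of the face.
- panel_far_l (a point): Corner of the panel, half-way through its thickness: far edge at the start (towards the board), +y side of the panel.
- panel_far_r (a point): As panel_far_l, far edge, -y side.
- panel_near_l (a point): As panel_far_l, near edge at the start (towards the robot), +y side. The edge is plain square wood that grips fairly well: fingertips pressed level against it while the far edge bears on the board can carry it up an arc; once tipped up some 60 degrees, a plain push towards the board sends the panel over.
- panel_near_r (a point): As panel_far_l, near edge, -y side.
- can_a: Bystander: gold spray can, 65 mm across, 195 mm tall, standing on the left (+y) part of the board, loose. Origin: centre of its foot, z up.
- can_b: Bystander: silver spray can, 65 mm across, 195 mm tall, standing on the right part of the board, loose. Origin: centre of its foot.
- can_c: Bystander: gold spray can, 65 mm across, 195 mm tall, standing on the table to the right of the work, loose. Origin: centre of its foot.
- cup_a: Bystander: small white paint cup, 44 mm across, 30 mm tall, on the table to the left of the panel, loose. Origin: centre of its foot.
- cup_b: Bystander: small white paint cup, 44 mm across, 30 mm tall, on the far part of the board, loose. Origin: centre of its foot.
- tape: Bystander: roll of masking tape lying flat, 90 mm across, 24 mm tall, on the table at the left, loose. Origin: centre of its foot.
- block: Bystander: cork sanding block, 50 by 70 by 30 mm, on the table to the right of the panel, loose. Origin: centre of its underside.
Not all that is in view belongs to the job. What is meant by the panel is not blue, and is the smaller of those in its own colour.

How it is judged:
By the outcome, as a careful person would: the job done as asked, in the order asked, and still so for the second after the job is handed in, with the robot touching nothing.
It also fails if it takes over 59 s, if anything falls off the work surface, if the arm or the gripper's body presses on something with over 40 N, if the wrist force passes 120 N, or if a joint passes its speed limit or range.

ROBOT

A 7-joint arm with a two-finger parallel gripper is mounted at the origin on the work surface. World frame = base frame: x ahead of the robot, y to its left, z up, the work surface at z = 0. Lengths are in m, angles in rad, forces in N, time in s.
With the tool pointing down it reaches from about 0.425 to 0.875 m from the base axis. Payload 4.7 kg.
Tool frame: the origin (TCP) lies midway between the tips of the shut fingers; the grasp point (between the pads) lies 19 mm behind it (ctrl.grip_point_offset is the distance from the TCP to the grasp point, in m); z points along the fingers, y is the line along which they close (so a half turn about z gives the same grasp; the last joint's range is limited). The gripper opens to 87 mm and grips with 3 to 60 N. Pads are 19 mm wide; open, the fingers measure 117 mm over their backs; the gripper's body (75 mm by 190 mm) begins 51 mm behind the grasp point.
Start: joints at [-1.189, 0.321, -0.07, 1.45, 0.023, 1.371, -0.057], TCP at [0.234, 0.607, 0.202] pointing down, gripper open.
Joint ranges: [-2.86, 2.86], [-0.3, 2.09], [-1.38, 1.24], [0.06, 2.45], [-1.56, 4.7], [0.09, 2.05], [-2.69, 2.69]. Speed limits (rad/s): [2.57, 2.57, 3.14, 3.14, 3.14, 3.14, 3.14].

INTERFACE

Orientations are given as a rotation vector (axis times angle).
In Python, from bench import ctrl gives the robot as it stands.
- The arm moves only by the tool move_arm, never from a script. Its argument "increments" is text: rows parted by semicolons, each of 7 numbers parted by spaces: the shift along the world's x, y, z in mm, then the turn, a rotation vector about the world's x, y, z in degrees, then the closure in counts, from 0 (fully open) to 255 (shut). A call has exactly 8 rows; each row shifts and turns the commanded pose from where the row before left it; what a row does not reach is not made up. A row lasts 1/12 s, in which the tool goes at most 41.7 mm and 7.16 degrees, less where a joint would pass 70% of its speed; a pose out of reach is approached as far as the arm can. A call with a gripper value outside its range is refused whole. The fingers move at their own pace and stop on an object; "grip_force" is the grip in N (left out, the last holds). Time passes only in rows, so rows that do not move let the fingers close, or fill a call up. It gives the time, the measured TCP pose, the force, the opening and the grip force at its end, in the units of the state.
- ctrl.get_state(): the state, without advancing time (a new reading comes with each control period).
- ctrl.get_image(name): name is "scene" or "top" or "wrist"; returns a dict with "frame" (384x512x3 uint8, red, green, blue), "depth" (384x512 float32, m along the optical axis (not along the pixel's ray), 0 where there is no reading), "fx", "fy", "cx", "cy" (pixels), "position" and "orientation" of the camera in the world. Camera axes: x right, y down, z forward; pixel columns grow to the right and rows downward; lengths in m; the calibration is good to about 2 mm. A picture is of the moment at which its call begins.
- ctrl.close_job(): hands the job in; it is judged then, once.
Trained networks look in a picture, given as the dict that the camera call returned (one of the last four; its "shot" number tells which), for a name from the list of things; names that differ only in an ending like _2 or _b are one class to them, and where a whole thing is asked for, a point or a joint stands for the part that bears it (a point fixed in the world has none). Each returns a list of dicts, best first, with "score" (0 to 1); they miss things now and then, are a little off and sometimes report something else, mostly with a low value. They report only what shows in the picture. A call takes as long as a camera call. They do not tell look-alikes from the thing itself.
- ctrl.find_in(target, picture): "centre" ([x, y, z] in m, in world coordinates, good to about 4 mm: the middle of the surface that is visible of it).
- ctrl.silhouettes(target, picture): "region" (384x512 bool, what is visible of it).
The state is a dict: "time": time; "joint_positions": joint angles; "qd": joint speeds; "joint_torque": joint torques, N m; "position": TCP position; "tool_rot": TCP orientation; "ft_force": force on the tool from outside, world axes, zero at the start; "torque": the same for the moment, N m; "grip_width": opening from 0.0 (shut) to 1.0 (fully open); "grip_force": force on a finger pad.
Only numpy, scipy, OpenCV 4.12 (cv2) and the standard library are available. Lean on these libraries where they do the work, as an engineer would, in place of code of your own. Each camera call takes 0.05 s, during which the arm holds its last target. There are 200 camera calls.

## Working session

There is one attempt and no reset: what is moved stays moved. The work goes in short steps, Python scripts to look and compute and a tool call to move; the robot and the scene stay as the last step left them, time stands still between calls to the robot, and variables do not carry over. Pictures are saved under pics/ and viewed, at most 10 in all, crops included, and the job is handed in when it is done.

Besides the shell and the picture viewer there is one more tool, called after ">>>" as name(argument=value, ...) on one line, values as JSON. move_arm: Moves the arm, as the interface text tells. Its arguments: {"type":"object","properties":{"increments":{"type":"string"},"grip_force":{"type":"number"}},"required":["increments"]}

```bash
ls; mkdir -p pics; cat > h.py <<'E'
import numpy as np, cv2
from scipy.spatial.transform import Rotation as R
from bench import ctrl
def cam(n): return ctrl.get_image(n)
def rot(p):
    o=np.array(p["orientation"],float)
    return o if o.shape==(3,3) else (R.from_rotvec(o) if o.size==3 else R.from_quat(o)).as_matrix()
def cloud(p):
    d=p["depth"];v,u=np.mgrid[:d.shape[0],:d.shape[1]]
    c=np.stack([(u-p["cx"])/p["fx"]*d,(v-p["cy"])/p["fy"]*d,d],-1)
    return c@rot(p).T+np.array(p["position"])
def save(p,f,crop=None,s=1):
    im=p["frame"][...,::-1]
    if crop: im=im[crop[1]:crop[3],crop[0]:crop[2]]
    cv2.imwrite("pics/"+f,cv2.resize(im,None,fx=s,fy=s))
E
python3 - <<'E'
from h import *
a=cam("scene");b=cam("top")
cv2.imwrite("pics/a.png",cv2.resize(np.vstack([a["frame"],b["frame"]])[...,::-1],(400,600)) if 0 else cv2.resize(np.hstack([a["frame"],b["frame"]])[...,::-1],(800,300)))
save(b,"top.png",None,1.5)
np.set_printoptions(precision=3,suppress=True)
print(a["position"],a["orientation"],b["position"],b["orientation"])
for n in ["panel","board","panel_far_l","can_a","cup_a","block","tape"]:
    print(n,[(np.round(x["centre"],3).tolist(),round(x["score"],2)) for x in ctrl.find_in(n,b)])
print(ctrl.get_state())
E
```

```text
pics
[1.027 0.355 1.016] [-1.3   -2.463  0.701] [0.335 0.024 1.115] [-2.125  2.121 -0.208]
panel [([0.352, -0.118, 0.015], 0.72), ([0.5, 0.046, 0.014], 0.7), ([0.281, 0.211, 0.022], 0.6)]
board [([0.73, 0.053, 0.018], 0.67)]
panel_far_l [([0.504, 0.044, 0.014], 0.96), ([0.356, -0.119, 0.01], 0.69), ([0.281, 0.206, 0.014], 0.6)]
can_a [([0.626, 0.274, 0.178], 0.9), ([0.682, -0.162, 0.171], 0.76), ([0.492, -0.263, 0.159], 0.66)]
cup_a [([0.739, 0.118, 0.033], 0.83), ([0.492, 0.229, 0.011], 0.72)]
block [([0.501, -0.134, 0.03], 0.95)]
tape [([0.474, 0.376, 0.022], 0.84)]
{'time': 0.45, 'joint_positions': array([-1.189,  0.321, -0.07 ,  1.451,  0.023,  1.371, -0.057]), 'qd': array([ 0.   , -0.002, -0.   , -0.001,  0.001, -0.001,  0.   ]), 'joint_torque': array([ -0.   , -49.052,  -0.402, -31.237,  -0.064,   0.035,   0.   ]), 'position': array([0.234, 0.607, 0.202]), 'tool_rot': array([ 0.574,  3.089, -0.   ]), 'ft_force': array([0.264, 0.053, 0.4  ]), 'torque': array([ 0.004, -0.01 , -0.041]), 'grip_force': 0.0, 'grip_width': 0.994033936343754}
```

View pics/top.png

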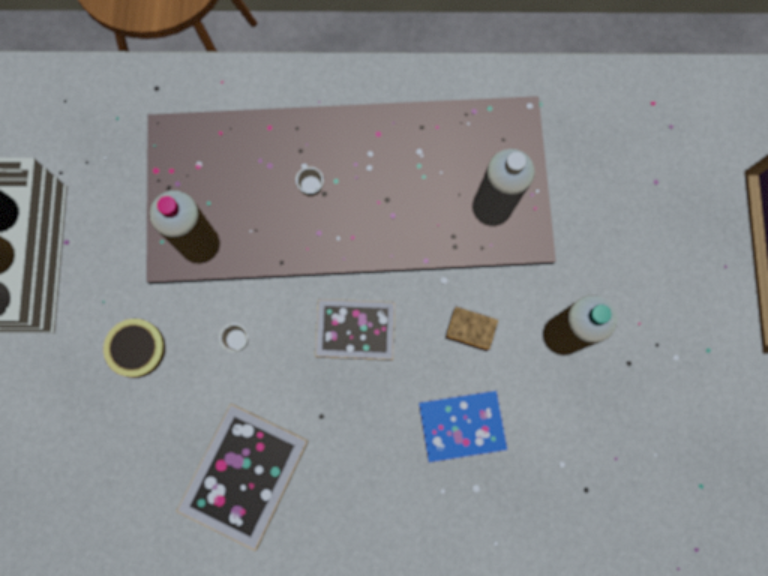

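View pics/a.png

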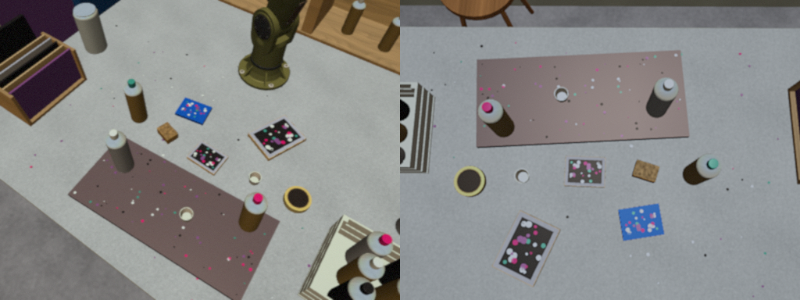

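The panel is the small dark one at about (355,332) in the top view. The board's near edge is at row ~270, and there's a small gap between them. Next I'll measure both.

```bash
cat >> h.py <<'E'
np.set_printoptions(precision=4,suppress=True)
def panelrect(p):
    best=min([s for s in ctrl.silhouettes("panel",p)],key=lambda s:abs(np.median(cloud(p)[s["region"]],0)-[.5,.046,.01]).sum())
    c=cloud(p)[best["region"]]; c=c[c[:,2]>0.007]
    r=cv2.minAreaRect(c[:,:2].astype(np.float32)*1000)
    return r,cv2.boxPoints(r),np.median(c[:,2]),best["score"]
E
python3 - <<'E'
from h import *
p=cam("top"); print(panelrect(p))
C=cloud(p)
s=max(ctrl.silhouettes("board",p),key=lambda s:s["score"])["region"]
c=C[s&(C[...,2]>.012)&(C[...,2]<.024)]
print("board z",np.median(c[:,2]))
xs=[];ys=[]
for y in np.arange(-.2,.32,.01):
    m=c[abs(c[:,1]-y)<.004]
    if len(m)>20 : xs.append(m[:,0].min());ys.append(y)
xs=np.array(xs);ys=np.array(ys);k=abs(xs-np.median(xs))<.02
print(np.polyfit(ys[k],xs[k],1),xs[::4])
print("table z",np.median(C[250:300,330:400][...,2]), "bounds y",c[:,1].min(),c[:,1].max(),c[:,0].max())
for w in (0.006,):
  m=(abs(C[...,1]-.045)<.002)&(C[...,0]>.43)&(C[...,0]<.62)
  q=C[m];q=q[np.argsort(q[:,0])];print(np.round(q[:,[0,2]]*1000)[::4].astype(int).tolist())
E
```

```text
(((442.41558837890625, 47.20873260498047), (119.83807373046875, 212.41529846191406), 87.79035949707031), array([[333.9767,  -8.5708],
       [546.234 , -16.7607],
       [550.8545, 102.9883],
       [338.5972, 111.1781]], dtype=float32), np.float64(0.011044224528304336), 0.68)
board z 0.016203981709443482
[-0.0543  0.5957] [0.606  0.6052 0.6022 0.5995 0.5983 0.5963 0.5935 0.5909 0.5891 0.5869
 0.5861 0.5835 0.5805]
table z -0.0015614865851294457 bounds y -0.268273269754875 0.3838219170117343 0.8885945549013408
[[432, -3], [436, 1], [441, 0], [450, 1], [455, 0], [460, 12], [465, 11], [469, 14], [474, 14], [479, 14], [484, 11], [490, 14], [498, 12], [508, 7], [516, 15], [526, 11], [535, 13], [545, 9], [555, -5], [564, -2], [569, -2], [574, -1], [579, -3], [583, -1], [589, -6], [593, -1], [596, 17], [606, 16], [614, 14]]
```

>>> move_arm(increments="12 -35 0 0 0 3 80;12 -35 0 0 0 3 80;12 -35 0 0 0 3 80;12 -35 0 0 0 3 80;12 -35 0 0 0 3 80;12 -35 0 0 0 3 80;12 -35 0 0 0 3 80;12 -35 0 0 0 3 80")

```text
time: 1.27
position: [0.3301, 0.3248, 0.2026]
tool_rot: [-0.084, 3.14, 0.001]
ft_force: [1.0, 0.2, 0.4]
grip_width: 0.687
grip_force: 0.0
```

>>> move_arm(increments="12 -35 0 0 0 0 80;12 -35 0 0 0 0 80;12 -35 0 0 0 0 80;12 -35 0 0 0 0 80;12 -35 0 0 0 0 80;12 -35 0 0 0 0 80;12 -35 0 0 0 0 80;12 -35 0 0 0 0 80")

```text
time: 1.93
position: [0.4261, 0.0448, 0.2027]
tool_rot: [-0.08, 3.139, 0.002]
ft_force: [0.7, -0.2, -0.4]
grip_width: 0.686
grip_force: 0.0
```

```bash
python3 - <<'E'
from h import *
s=ctrl.get_state();print(s["time"],s["position"],R.from_rotvec(s["tool_rot"]).as_matrix(),s["grip_width"])
E
```

```text
1.9333 [0.4261 0.0448 0.2027] [[-0.9987 -0.0512  0.0012]
 [-0.0512  0.9987  0.001 ]
 [-0.0012  0.001  -1.    ]] 0.6861234006932917
```

>>> move_arm(increments="0 0 -30 0 0 0 80;0 0 -30 0 0 0 80;0 0 -30 0 0 0 80;0 0 -30 0 0 0 80;0 0 -30 0 0 0 80;0 0 -25 0 0 0 80;0 0 -15 0 0 0 80;0 0 -6 0 0 0 80")

```text
time: 2.6
position: [0.4238, 0.046, 0.0041]
tool_rot: [0.08, -3.137, 0.002]
ft_force: [0.2, -0.5, 0.0]
grip_width: 0.687
grip_force: 0.0
```

>>> move_arm(increments="6 0 0 0 0 0 80;6 0 0 0 0 0 80;6 0 0 0 0 0 80;6 0 0 0 0 0 80;6 1 0 0 0 0 80;6 0 0 0 0 0 80;6 0 0 0 0 0 80;6 1 0 0 0 0 80")

```text
time: 3.27
position: [0.4746, 0.0484, 0.0065]
tool_rot: [-0.08, 3.14, 0.0]
ft_force: [0.2, -0.3, 0.0]
grip_width: 0.688
grip_force: 0.0
```

```bash
python3 - <<'E'
from h import *
a=cam("top");b=cam("scene")
save(a,"t2.png",(160,130,330,280),3.5)
cv2.imwrite("pics/t2.png",np.hstack([cv2.resize(x["frame"][c[1]:c[3],c[0]:c[2],::-1],(400,400)) for x,c in ((a,(165,140,315,290)),(b,(200,120,360,280)))]))
E
```

```text
(no output)
```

View pics/t2.png

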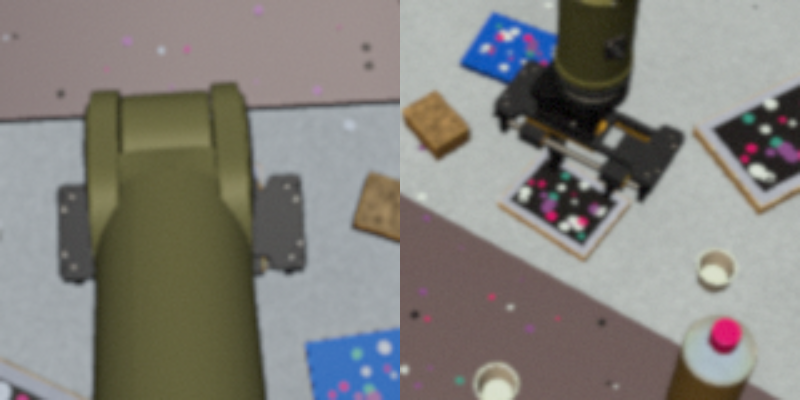

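The scene crop shows both fingers behind the near edge, with the panel about square and roughly 2 cm short of the board. I'll keep pushing until contact.

>>> move_arm(increments="3 0 0 0 0 0 80;3 0 0 0 0 0 80;3 1 0 0 0 0 80;2 0 0 0 0 0 80;2 0 0 0 0 0 80;2 0 0 0 0 0 80;1 0 0 0 0 0 80;1 0 0 0 0 0 80")

```text
time: 4.03
position: [0.4908, 0.0495, 0.0063]
tool_rot: [0.08, -3.141, -0.0]
ft_force: [0.5, 0.2, -0.8]
grip_width: 0.688
grip_force: 0.0
```

>>> move_arm(increments="1 0 0 0 0 0 80;1 0 0 0 0 0 80;0 0 0 0 0 0 80;1 0 0 0 0 0 80;0 0 0 0 0 0 80;1 0 0 0 0 0 80;0 0 0 0 0 0 80;0 0 0 0 0 0 80")

```text
time: 4.7
position: [0.4948, 0.0495, 0.0063]
tool_rot: [-0.08, 3.14, 0.0]
ft_force: [0.5, 0.0, -0.9]
grip_width: 0.685
grip_force: 0.0
```

>>> move_arm(increments="1 0 0 0 0 0 80;0 0 0 0 0 0 80;1 0 0 0 0 0 80;0 0 0 0 0 0 80;1 0 0 0 0 0 80;0 0 0 0 0 0 80;0 0 0 0 0 0 80;0 0 0 0 0 0 80")

```text
time: 5.37
position: [0.4977, 0.0495, 0.0063]
tool_rot: [0.08, -3.141, -0.0]
ft_force: [-0.0, 0.4, 0.5]
grip_width: 0.689
grip_force: 0.0
```

```bash
python3 - <<'E'
from h import *
s=ctrl.get_state();print(s["position"],s["ft_force"],s["torque"])
b=cam("scene")
save(b,"s3.png",(210,170,330,260),5)
E
```

```text
[0.4977 0.0495 0.0063] [-0.0186  0.4212  0.5455] [ 0.0657  0.029  -0.0497]
```

View pics/s3.png

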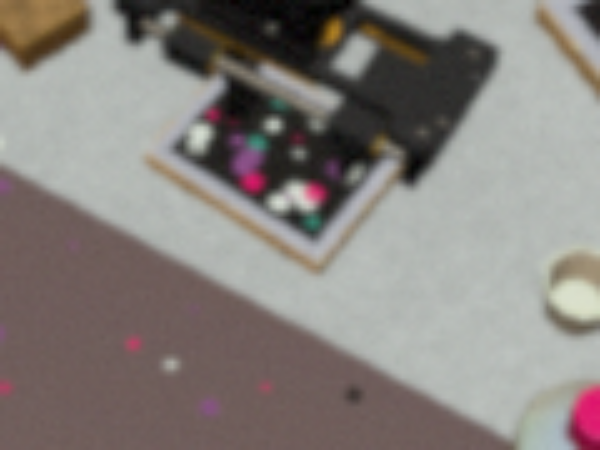

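```bash
cat >> h.py <<'E'
def prof(p,ys=(.02,.05,.08),lo=.47,hi=.68,step=3):
    C=cloud(p)
    for y in ys:
        q=C[(abs(C[...,1]-y)<.0025)&(C[...,0]>lo)&(C[...,0]<hi)];q=q[np.argsort(q[:,0])]
        print(y,np.round(q[:,[0,2]]*1000)[::step].astype(int).tolist())
E
python3 - <<'E'
from h import *
prof(cam("scene"))
E
```

```text
0.02 [[470, 459], [471, 459], [474, 460], [477, 460], [478, 459], [480, 457], [481, 457], [483, 455], [485, 457], [487, 457], [489, 456], [489, 15], [490, 452], [491, 451], [492, 453], [494, 36], [494, 452], [495, 450], [497, 449], [498, 15], [499, 48], [500, 449], [500, 14], [501, 445], [502, 14], [502, 444], [503, 57], [504, 29], [505, 15], [507, 37], [508, 12], [508, 440], [508, 442], [511, 48], [511, 442], [513, 440], [514, 154], [515, 151], [516, 155], [516, 435], [517, 437], [518, 248], [519, 435], [520, 151], [520, 14], [521, 154], [521, 434], [522, 12], [522, 126], [523, 159], [523, 149], [524, 135], [524, 140], [524, 199], [525, 150], [525, 433], [526, 117], [527, 428], [528, 197], [529, 117], [530, 116], [530, 430], [531, 115], [531, 199], [532, 427], [533, 423], [534, 10], [534, 420], [535, 422], [536, 11], [536, 203], [537, 419], [538, 414], [539, 417], [540, 416], [540, 14], [541, 410], [541, 13], [542, 397], [542, 387], [542, 395], [543, 391], [543, 403], [543, 393], [547, 1], [550, 0], [556, -1], [560, 7], [563, 1], [567, 2], [574, 2], [578, 1], [584, 0], [598, 21], [6
[... 2734 characters left out ...]
 234], [522, 356], [522, 288], [522, 350], [522, 18], [523, 431], [523, 287], [524, 292], [524, 296], [524, 300], [525, 295], [525, 306], [525, 428], [526, 115], [526, 16], [527, 292], [528, 428], [529, 425], [530, 424], [532, 419], [533, 418], [534, 417], [535, 416], [536, 412], [536, 410], [537, 380], [538, 11], [538, 403], [538, 407], [539, 386], [539, 403], [540, 394], [540, 396], [542, 12], [547, 14], [550, 4], [552, 0], [555, 3], [557, -2], [565, 1], [570, -1], [576, 2], [580, 3], [596, 19], [599, 17], [601, 18], [608, 20], [611, 18], [617, 23], [622, 21], [627, 18], [634, 19], [639, 21], [643, 19], [649, 19], [652, 14], [657, 19], [662, 19], [665, 19], [670, 20], [673, 19], [677, 21]]
```

The panel hasn't moved: its far edge is still at x≈0.549. The part-open finger tips sit higher than the TCP and slid over the top of it. I'll back out, close the fingers a bit, and probe down to the table.

>>> move_arm(increments="0 0 15 0 0 0 80;0 0 15 0 0 0 80;-15 -1 0 0 0 0 80;-15 -1 0 0 0 0 80;-15 -1 0 0 0 0 120;-15 -1 0 0 0 0 120;-8 0 0 0 0 0 120;0 0 0 0 0 0 120")

```text
time: 6.13
position: [0.4282, 0.0457, 0.0361]
tool_rot: [0.081, -3.139, -0.002]
ft_force: [-0.3, 0.3, 0.0]
grip_width: 0.545
grip_force: 0.0
```

>>> move_arm(increments="0 0 -15 0 0 0 120;0 0 -10 0 0 0 120;0 0 -5 0 0 0 120;0 0 0 0 0 0 120;0 0 -1 0 0 0 120;0 0 -1 0 0 0 120;0 0 0 0 0 0 120;0 0 0 0 0 0 120")

```text
time: 6.8
position: [0.4301, 0.0456, 0.0046]
tool_rot: [-0.08, 3.14, 0.0]
ft_force: [0.1, -0.4, -0.3]
grip_width: 0.529
grip_force: 0.0
```

```bash
python3 - <<'E'
from h import *
b=cam("scene");save(b,"s4.png",(200,130,340,240),5)
p=cam("wrist");C=cloud(p);print(p["position"],p["orientation"])
print(C[::48,::64,2])
E
```

```text
[0.3514 0.0423 0.1886] [2.0163 2.1225 0.3094]
[[0.0023 0.0008 0.0017 0.0009 0.0007 0.0027 0.0024 0.0188]
 [0.0148 0.014  0.0017 0.0025 0.0027 0.0015 0.0015 0.0188]
 [0.0141 0.0142 0.0015 0.0017 0.0024 0.0004 0.0045 0.0192]
 [0.0146 0.0132 0.0012 0.001  0.0019 0.0014 0.0006 0.0021]
 [0.0011 0.0004 0.0017 0.0012 0.0025 0.0019 0.0018 0.0015]
 [0.1064 0.0011 0.1084 0.0537 0.0019 0.0015 0.1089 0.0017]
 [0.1138 0.1186 0.1204 0.0797 0.0143 0.0882 0.1197 0.1195]
 [0.1339 0.1341 0.1332 0.1338 0.1338 0.1348 0.1336 0.1338]]
```

View pics/s4.png

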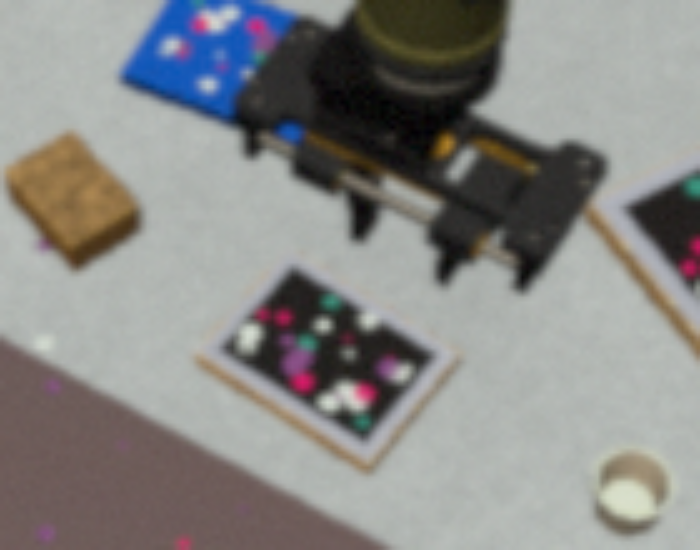

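```bash
python3 - <<'E'
from h import *
b=cam("scene");C=cloud(b)
def proj(w):
    c=rot(b).T@(np.array(w)-b["position"]);return np.array([b["fx"]*c[0]/c[2]+b["cx"],b["fy"]*c[1]/c[2]+b["cy"]])
for dy in (-.046/2-.0075,.046/2+.0075,0): print((proj([.43-dy*.05,.0456+dy,.0046])-[200,130])*5)
v=slice(130+38,130+62)
s=C[130+38:130+62,200+66:200+112]
m=(s[...,2]<.06)&(s[...,2]>.004)&(s[...,0]<.449)
q=s[m];print(len(q));print(q[np.argsort(q[:,2])][::max(1,len(q)//40)])
E
```

```text
[357.6091 246.4814]
[449.3595 292.7955]
[403.1747 269.4822]
99
[[ 0.3984  0.0853  0.004 ]
 [ 0.3973  0.0121  0.0041]
 [ 0.4074  0.0907  0.0041]
 [ 0.4472  0.027   0.0042]
 [ 0.4157  0.0481  0.0042]
 [ 0.3968  0.0258  0.0043]
 [ 0.4092  0.0884  0.0043]
 [ 0.4003  0.083   0.0043]
 [ 0.4342  0.0461  0.0046]
 [ 0.3883  0.1129  0.0046]
 [ 0.411   0.0554  0.0046]
 [ 0.4293 -0.0021  0.0047]
 [ 0.4298  0.0467  0.0048]
 [ 0.4052  0.0825  0.0049]
 [ 0.4344  0.0221  0.0052]
 [ 0.4398  0.0082  0.0053]
 [ 0.424   0.0188  0.0053]
 [ 0.4376  0.0198  0.0226]
 [ 0.4357  0.0218  0.027 ]
 [ 0.4327  0.0769  0.0292]
 [ 0.4403  0.0179  0.0294]
 [ 0.4346  0.021   0.0301]
 [ 0.436   0.0688  0.0315]
 [ 0.4265  0.0224  0.0317]
 [ 0.4224  0.0769  0.0318]
 [ 0.4326  0.0764  0.0338]
 [ 0.4254  0.0215  0.0346]
 [ 0.435   0.0209  0.0355]
 [ 0.4418  0.0185  0.0366]
 [ 0.4302  0.078   0.0373]
 [ 0.4406  0.0176  0.0394]
 [ 0.4384  0.0761  0.0408]
 [ 0.4311  0.0214  0.0412]
 [ 0.4301  0.0774  0.0417]
 [ 0.4386  0.0727  0.0432]
 [ 0.4365  0.0713  0.0445]
 [ 0.4257  0.0212  0.0446]
 [ 0.4403  0.0137  0.0459]
 [ 0.4239  0.0199  0.0463]
 [ 0.4377  0.0784  0.047 ]
 [ 0.4376  0.0219  0.0492]
 [ 0.4394  0.0197  0.0496]
 [ 0.442   0.0179  0.0513]
 [ 0.4401  0.0167  0.0529]
 [ 0.4401  0.0761  0.053 ]
 [ 0.4428  0.015   0.0547]
 [ 0.4317  0.021   0.0564]
 [ 0.4382  0.0778  0.0571]
 [ 0.4403  0.0758  0.0579]
 [ 0.4387  0.0154  0.0599]]
```

>>> move_arm(increments="0 0 -1 0 0 0 120;0 0 -1 0 0 0 120;0 0 -1 0 0 0 120;0 0 -1 0 0 0 120;0 0 -1 0 0 0 120;0 0 0 0 0 0 120;0 0 0 0 0 0 120;0 0 0 0 0 0 120")

```text
time: 7.62
position: [0.4298, 0.0455, -0.0007]
tool_rot: [-0.08, 3.141, 0.0]
ft_force: [0.7, -0.2, -0.0]
grip_width: 0.527
grip_force: 0.0
```

>>> move_arm(increments="0 0 -1 0 0 0 120;0 0 0 0 0 0 120;0 0 -1 0 0 0 120;0 0 0 0 0 0 120;0 0 -1 0 0 0 120;0 0 0 0 0 0 120;0 0 0 0 0 0 120;0 0 0 0 0 0 120")

```text
time: 8.28
position: [0.4298, 0.0455, -0.0037]
tool_rot: [-0.08, 3.141, 0.0]
ft_force: [1.0, -1.0, -0.2]
grip_width: 0.528
grip_force: 0.0
```

>>> move_arm(increments="0 0 -1 0 0 0 120;0 0 -1 0 0 0 120;0 0 -1 0 0 0 120;0 0 0 0 0 0 120;0 0 0 0 0 0 120;0 0 0 0 0 0 120;0 0 0 0 0 0 120;0 0 0 0 0 0 120")

```text
time: 8.95
position: [0.4298, 0.0456, -0.0067]
tool_rot: [-0.08, 3.14, 0.0]
ft_force: [-0.3, -0.1, -0.2]
grip_width: 0.526
grip_force: 0.0
```

>>> move_arm(increments="0 0 -1 0 0 0 120;0 0 0 0 0 0 120;0 0 -1 0 0 0 120;0 0 0 0 0 0 120;0 0 0 0 0 0 120;0 0 0 0 0 0 120;0 0 0 0 0 0 120;0 0 0 0 0 0 120")

```text
time: 9.62
position: [0.4298, 0.0456, -0.0087]
tool_rot: [-0.08, 3.14, 0.0]
ft_force: [-0.2, -0.4, 0.5]
grip_width: 0.53
grip_force: 0.0
```

>>> move_arm(increments="0 0 -1 0 0 0 120;0 0 0 0 0 0 120;0 0 -1 0 0 0 120;0 0 0 0 0 0 120;0 0 0 0 0 0 120;0 0 0 0 0 0 120;0 0 0 0 0 0 120;0 0 0 0 0 0 120")

```text
time: 10.28
position: [0.4298, 0.0456, -0.0107]
tool_rot: [-0.08, 3.14, 0.0]
ft_force: [0.1, -0.8, 0.5]
grip_width: 0.525
grip_force: 0.0
```

```bash
python3 - <<'E'
from h import *
b=cam("scene");save(b,"s5.png",(240,140,320,200),9)
E
```

```text
(no output)
```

View pics/s5.png

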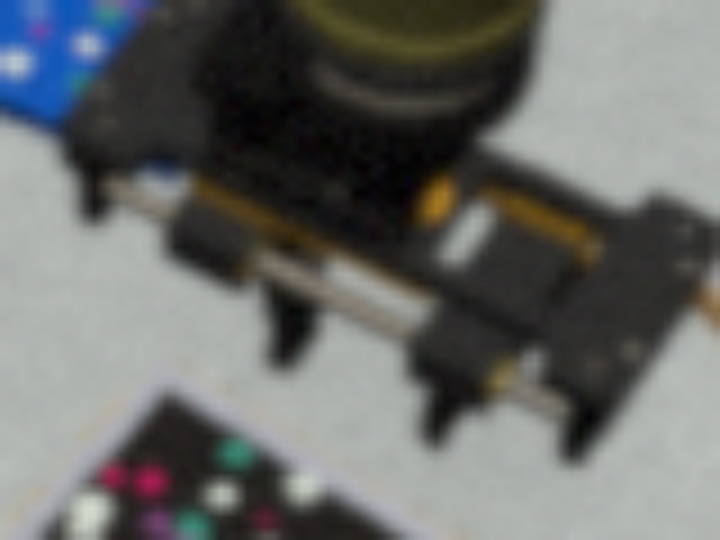

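>>> move_arm(increments="0 0 -1 0 0 0 120;0 0 0 0 0 0 120;0 0 0 0 0 0 120;6 0 0 0 0 0 120;6 0 0 0 0 0 120;6 1 0 0 0 0 120;6 0 0 0 0 0 120;6 1 0 0 0 0 120")

```text
time: 11.0
position: [0.4603, 0.0473, -0.0118]
tool_rot: [0.08, -3.14, 0.001]
ft_force: [-0.7, -0.5, -0.2]
grip_width: 0.524
grip_force: 0.5
```

```bash
cat >> h.py <<'E'
def prof2(p,ys=(.0,.05,.1),lo=.45,hi=.68,zmax=.1):
    C=cloud(p)
    for y in ys:
        q=C[(abs(C[...,1]-y)<.004)&(C[...,0]>lo)&(C[...,0]<hi)&(C[...,2]<zmax)]
        print(y,[(int(x*1000+3),int(np.median(q[abs(q[:,0]-x-.003)<.003][:,2])*1000),int(np.max(q[abs(q[:,0]-x-.003)<.003][:,2])*1000)) for x in np.arange(lo,hi,.006) if (abs(q[:,0]-x-.003)<.003).any()])
E
python3 - <<'E'
from h import *
prof2(cam("scene"),hi=.61)
E
```

```text
0.0 [(453, 0, 1), (459, 0, 4), (465, 2, 4), (471, 11, 11), (477, 13, 18), (483, 14, 19), (489, 13, 16), (495, 13, 99), (501, 89, 96), (507, 11, 12), (513, 12, 15), (519, 15, 16), (525, 13, 17), (531, 15, 18), (537, 13, 16), (543, 13, 14), (549, 15, 17), (555, 13, 15), (561, 8, 16), (567, 0, 3), (573, 1, 3), (579, 0, 5), (585, 0, 1), (591, 5, 5), (597, 16, 17), (603, 20, 24), (609, 19, 20)]
0.05 [(453, 0, 3), (459, 1, 2), (465, 3, 3), (471, 12, 13), (477, 14, 15), (483, 13, 15), (489, 92, 97), (495, 16, 98), (501, 14, 18), (507, 13, 17), (513, 13, 16), (519, 12, 15), (525, 12, 16), (531, 13, 16), (537, 13, 15), (543, 13, 15), (549, 14, 16), (555, 13, 16), (561, 5, 16), (567, 1, 3), (573, 1, 3), (579, 0, 2), (585, 2, 3), (597, 19, 22), (603, 18, 20), (609, 19, 20)]
0.1 [(453, 2, 98), (459, 2, 5), (465, 1, 3), (471, 13, 88), (477, 13, 97), (483, 14, 97), (489, 12, 15), (495, 87, 99), (501, 13, 16), (507, 14, 15), (513, 13, 15), (519, 14, 16), (525, 14, 15), (531, 14, 15), (537, 15, 18), (543, 12, 17), (549, 13, 13), (555, 13, 16), (561, 6, 14), (567, 1, 5), (573, 0, 3), (579, 0, 3), (585, 0, 0), (591, 17, 17), (597, 18, 21), (603, 19, 19), (609, 19, 21)]
```

Now the panel moves: its far edge is at about 0.561, leaving roughly 30 mm to go.

>>> move_arm(increments="4 0 0 0 0 0 120;4 0 0 0 0 0 120;4 1 0 0 0 0 120;4 0 0 0 0 0 120;4 0 0 0 0 0 120;3 1 0 0 0 0 120;2 0 0 0 0 0 120;2 0 0 0 0 0 120")

```text
time: 11.72
position: [0.4868, 0.0497, -0.0117]
tool_rot: [0.08, -3.14, -0.0]
ft_force: [-1.4, -0.2, 1.9]
grip_width: 0.523
grip_force: 0.7
```

>>> move_arm(increments="1 0 0 0 0 0 120;1 0 0 0 0 0 120;1 0 0 0 0 0 120;1 0 0 0 0 0 120;1 0 0 0 0 0 120;0 0 0 0 0 0 120;0 0 0 0 0 0 120;0 0 0 0 0 0 120")

```text
time: 12.38
position: [0.4921, 0.0496, -0.0116]
tool_rot: [-0.08, 3.14, 0.0]
ft_force: [0.1, 0.1, -0.3]
grip_width: 0.531
grip_force: 0.0
```

>>> move_arm(increments="1 0 0 0 0 0 120;0 0 0 0 0 0 120;1 0 0 0 0 0 120;0 0 0 0 0 0 120;1 0 0 0 0 0 120;0 0 0 0 0 0 120;0 0 0 0 0 0 120;0 0 0 0 0 0 120")

```text
time: 13.05
position: [0.4938, 0.0495, -0.0119]
tool_rot: [0.08, -3.139, -0.0]
ft_force: [-5.1, -0.6, 4.1]
grip_width: 0.531
grip_force: 2.4
```

```bash
python3 - <<'E'
from h import *
print(ctrl.get_state()["ft_force"])
prof2(cam("scene"),lo=.57,hi=.61);prof2(cam("scene"),lo=.48,hi=.52)
E
```

```text
[-5.0978 -0.5584  4.1021]
0.0 [(573, 15, 17), (579, 13, 16), (585, 13, 13), (591, 14, 17), (597, 17, 21), (603, 17, 19), (609, 19, 21)]
0.05 [(573, 13, 14), (579, 14, 18), (585, 13, 13), (591, 14, 17), (597, 20, 21), (603, 20, 20), (609, 19, 21)]
0.1 [(573, 11, 12), (579, 13, 13), (585, 14, 16), (591, 18, 19), (597, 19, 22), (603, 18, 22), (609, 20, 20)]
0.0 [(483, 2, 4), (489, 3, 6), (495, 0, 3), (501, 1, 3), (507, 12, 12), (513, 13, 18), (519, 12, 13)]
0.05 [(483, 1, 1), (489, 1, 5), (495, 2, 5), (507, 13, 13), (513, 13, 16), (519, 15, 16)]
0.1 [(483, 0, 88), (489, 2, 99), (495, 1, 2), (501, 12, 12), (507, 11, 14), (513, 14, 14), (519, 15, 19)]
```

Contact is made, with Fx about -5 N at stiffness ~4 N/mm. I'll press a little harder and start the arc.

>>> move_arm(increments="1 0 0 0 0 0 120;1 0 0 0 0 0 120;0 0 0 0 0 0 120;0 0 2 0 0 0 120;0 0 3 0 0 0 120;0 0 3 0 0 0 120;0 0 3 0 0 0 120;0 0 0 0 0 0 120")

```text
time: 13.82
position: [0.4945, 0.0494, -0.0014]
tool_rot: [0.08, -3.136, 0.0]
ft_force: [-6.4, -0.0, -0.4]
grip_width: 0.532
grip_force: 3.1
```

```bash
python3 - <<'E'
from h import *
print(ctrl.get_state()["ft_force"])
prof2(cam("scene"),ys=(0,.05,.1),lo=.49,hi=.61)
E
```

```text
[-6.3844 -0.0268 -0.4257]
0 [(493, 1, 2), (505, 21, 21), (511, 24, 26), (517, 21, 23), (523, 21, 22), (529, 20, 23), (535, 22, 97), (541, 20, 22), (547, 18, 24), (553, 17, 19), (559, 18, 20), (565, 17, 20), (571, 16, 17), (577, 16, 18), (583, 14, 17), (589, 15, 19), (595, 15, 18), (601, 20, 20), (607, 18, 19)]
0.05 [(493, 2, 5), (505, 22, 23), (511, 23, 24), (517, 23, 23), (523, 23, 25), (529, 23, 26), (535, 21, 24), (541, 20, 23), (547, 18, 22), (553, 17, 20), (559, 17, 20), (565, 17, 20), (571, 16, 20), (577, 15, 16), (583, 15, 17), (589, 14, 16), (595, 19, 20), (601, 19, 21), (607, 21, 22)]
0.1 [(493, 3, 3), (499, 21, 21), (505, 24, 26), (511, 22, 27), (517, 22, 26), (523, 21, 25), (529, 21, 98), (535, 20, 23), (541, 19, 20), (547, 17, 18), (553, 17, 21), (559, 17, 20), (565, 17, 22), (571, 15, 18), (577, 15, 17), (583, 14, 19), (589, 15, 17), (595, 18, 19), (601, 18, 20), (607, 16, 21)]
```

It's following with no slip: the near edge is up about 11 mm, evenly on both sides. I'll continue the arc.

>>> move_arm(increments="0 0 4 0 0 0 120;0 0 4 0 0 0 120;1 0 4 0 0 0 120;1 0 4 0 0 0 120;1 0 4 0 0 0 120;1 0 4 0 0 0 120;1 0 3 0 0 0 120;1 0 3 0 0 0 120")

```text
time: 14.53
position: [0.5032, 0.0497, 0.03]
tool_rot: [-0.08, 3.14, 0.001]
ft_force: [-3.5, 0.2, 2.0]
grip_width: 0.53
grip_force: 2.0
```

```bash
python3 - <<'E'
from h import *
print(ctrl.get_state()["ft_force"])
prof2(cam("scene"),ys=(0,.05,.1),lo=.49,hi=.61)
E
```

```text
[-3.476   0.1891  1.9528]
0 [(517, 54, 54), (523, 50, 54), (529, 49, 53), (535, 45, 49), (541, 42, 44), (547, 39, 41), (553, 37, 38), (559, 34, 39), (565, 31, 35), (571, 27, 28), (577, 24, 26), (583, 20, 22), (589, 20, 23), (595, 16, 18), (601, 19, 21), (607, 20, 22)]
0.05 [(517, 54, 56), (523, 49, 54), (529, 46, 48), (535, 46, 48), (541, 43, 45), (547, 38, 43), (553, 35, 36), (559, 32, 33), (565, 28, 31), (571, 25, 29), (577, 23, 28), (583, 20, 22), (589, 16, 18), (595, 19, 20), (601, 18, 21), (607, 19, 23)]
0.1 [(493, -1, 1), (499, 0, 1), (505, 0, 2), (511, 2, 56), (517, 52, 58), (523, 47, 50), (529, 44, 52), (535, 42, 48), (541, 41, 44), (547, 37, 39), (553, 32, 33), (559, 29, 32), (565, 27, 30), (571, 23, 27), (577, 22, 26), (583, 17, 21), (589, 14, 16), (595, 19, 20), (601, 19, 22), (607, 20, 21)]
```

>>> move_arm(increments="2 0 3 0 0 0 120;2 0 3 0 0 0 120;2 0 3 0 0 0 120;2 1 3 0 0 0 120;2 0 2 0 0 0 120;2 0 2 0 0 0 120;2 0 2 0 0 0 120;2 0 2 0 0 0 120")

```text
time: 15.25
position: [0.5191, 0.0506, 0.0496]
tool_rot: [-0.08, 3.14, 0.0]
ft_force: [-4.1, -0.1, 4.0]
grip_width: 0.528
grip_force: 2.3
```

```bash
python3 - <<'E'
from h import *
print(ctrl.get_state()["ft_force"])
prof2(cam("scene"),ys=(0,.05,.1),lo=.49,hi=.61)
E
```

```text
[-4.1017 -0.1036  4.0122]
0 [(493, 1, 1), (523, 63, 63), (529, 70, 71), (535, 70, 73), (541, 65, 67), (547, 57, 60), (553, 53, 57), (559, 48, 53), (565, 42, 47), (571, 36, 39), (577, 28, 34), (583, 25, 28), (589, 21, 23), (595, 16, 19), (601, 18, 20), (607, 19, 20)]
0.05 [(529, 71, 73), (535, 69, 75), (541, 63, 67), (547, 57, 62), (553, 52, 59), (559, 45, 50), (565, 39, 44), (571, 34, 41), (577, 26, 33), (583, 22, 28), (589, 16, 20), (595, 21, 21), (601, 19, 20), (607, 18, 22)]
0.1 [(493, 1, 2), (499, 0, 2), (505, 1, 2), (511, 0, 3), (517, 2, 4), (523, 34, 71), (529, 69, 74), (535, 66, 72), (541, 60, 64), (547, 53, 61), (553, 48, 52), (559, 42, 48), (565, 37, 39), (571, 32, 34), (577, 25, 36), (583, 19, 24), (589, 16, 19), (595, 20, 21), (601, 20, 23), (607, 18, 24)]
```

>>> move_arm(increments="2 0 3 0 0 0 120;2 0 3 0 0 0 120;2 1 2 0 0 0 120;3 0 2 0 0 0 120;3 0 2 0 0 0 120;3 0 2 0 0 0 120;3 0 1 0 0 0 120;3 0 1 0 0 0 120")

```text
time: 15.97
position: [0.5402, 0.0515, 0.0654]
tool_rot: [-0.08, 3.14, 0.0]
ft_force: [-0.7, 0.2, 0.3]
grip_width: 0.527
grip_force: 0.0
```

```bash
python3 - <<'E'
from h import *
print(ctrl.get_state()["ft_force"])
prof2(cam("scene"),ys=(0,.05,.1),lo=.49,hi=.61)
E
```

```text
[-0.7394  0.2078  0.3468]
0 [(493, 4, 4), (499, 14, 14), (505, 15, 15), (511, 12, 14), (517, 13, 13), (523, 15, 17), (529, 13, 15), (535, 12, 14), (541, 13, 18), (547, 13, 14), (553, 14, 16), (559, 13, 17), (565, 13, 14), (571, 14, 15), (577, 13, 16), (583, 13, 16), (589, 6, 13), (595, 16, 16), (601, 19, 21), (607, 19, 23)]
0.05 [(505, 14, 14), (511, 12, 14), (517, 13, 16), (523, 13, 15), (529, 13, 16), (535, 13, 16), (541, 13, 14), (547, 14, 15), (553, 14, 15), (559, 13, 16), (565, 12, 15), (571, 14, 15), (577, 13, 15), (583, 13, 15), (589, 1, 1), (595, 18, 18), (601, 20, 22), (607, 18, 20)]
0.1 [(493, 11, 13), (499, 11, 13), (505, 13, 15), (511, 12, 15), (517, 14, 15), (523, 13, 14), (529, 13, 14), (535, 13, 16), (541, 13, 16), (547, 12, 14), (553, 12, 16), (559, 13, 16), (565, 13, 14), (571, 13, 14), (577, 11, 13), (583, 5, 12), (595, 19, 21), (601, 18, 20), (607, 18, 20)]
```

The panel slipped at around 45° and fell back flat. The tips were gripping too high on the edge, at about 10 of 12 mm, and my path let the compression off. I'll retreat, go lower, and retry with more inward bias.

>>> move_arm(increments="-15 -1 0 0 0 0 120;-20 -1 0 0 0 0 120;-20 -1 0 0 0 0 120;-20 -1 0 0 0 0 120;0 0 -25 0 0 0 120;0 0 -25 0 0 0 120;0 0 -20 0 0 0 120;0 0 -7 0 0 0 120")

```text
time: 16.68
position: [0.4625, 0.0471, -0.0141]
tool_rot: [0.08, -3.137, 0.002]
ft_force: [-1.2, 0.7, 0.5]
grip_width: 0.533
grip_force: 0.0
```

>>> move_arm(increments="0 0 -1 0 0 0 120;0 0 -1 0 0 0 120;0 0 0 0 0 0 120;0 0 0 0 0 0 120;0 0 0 0 0 0 120;0 0 0 0 0 0 120;0 0 0 0 0 0 120;0 0 0 0 0 0 120")

```text
time: 17.35
position: [0.4649, 0.0476, -0.0134]
tool_rot: [-0.08, 3.14, 0.001]
ft_force: [-0.0, 1.1, -0.6]
grip_width: 0.53
grip_force: 0.0
```

>>> move_arm(increments="0 0 -1 0 0 0 120;0 0 0 0 0 0 120;0 0 -1 0 0 0 120;0 0 0 0 0 0 120;0 0 0 0 0 0 120;0 0 0 0 0 0 120;0 0 0 0 0 0 120;0 0 0 0 0 0 120")

```text
time: 18.02
position: [0.4647, 0.0475, -0.0157]
tool_rot: [-0.08, 3.141, 0.0]
ft_force: [-0.8, -0.5, -0.4]
grip_width: 0.529
grip_force: 0.0
```

>>> move_arm(increments="0 0 -1 0 0 0 120;0 0 0 0 0 0 120;0 0 -1 0 0 0 120;0 0 0 0 0 0 120;0 0 -1 0 0 0 120;0 0 0 0 0 0 120;0 0 0 0 0 0 120;0 0 0 0 0 0 120")

```text
time: 18.68
position: [0.4648, 0.0475, -0.0187]
tool_rot: [-0.08, 3.141, 0.0]
ft_force: [0.1, 0.1, 0.2]
grip_width: 0.527
grip_force: 0.0
```

>>> move_arm(increments="0 0 -1 0 0 0 120;0 0 0 0 0 0 120;0 0 0 0 0 0 120;0 0 0 0 0 0 120;0 0 0 0 0 0 120;0 0 0 0 0 0 120;0 0 0 0 0 0 120;0 0 0 0 0 0 120")

```text
time: 19.35
position: [0.4648, 0.0475, -0.0197]
tool_rot: [-0.08, 3.141, 0.0]
ft_force: [0.4, -0.6, -0.3]
grip_width: 0.528
grip_force: 0.0
```

>>> move_arm(increments="5 0 0 0 0 0 120;5 0 0 0 0 0 120;5 1 0 0 0 0 120;4 0 0 0 0 0 120;4 0 0 0 0 0 120;3 0 0 0 0 0 120;1 0 0 0 0 0 120;1 0 0 0 0 0 120")

```text
time: 20.02
position: [0.4923, 0.0485, -0.0198]
tool_rot: [0.08, -3.139, 0.0]
ft_force: [-4.3, -0.2, 5.0]
grip_width: 0.529
grip_force: 2.2
```

>>> move_arm(increments="1 0 0 0 0 0 120;1 0 0 0 0 0 120;1 0 0 0 0 0 120;1 0 0 0 0 0 120;0 0 0 0 0 0 120;0 0 0 0 0 0 120;0 0 0 0 0 0 120;0 0 0 0 0 0 120")

```text
time: 20.68
position: [0.4937, 0.0484, -0.0198]
tool_rot: [0.08, -3.134, -0.001]
ft_force: [-9.5, -0.3, 9.8]
grip_width: 0.53
grip_force: 6.9
```

>>> move_arm(increments="0 0 3 0 0 0 120;0 0 3 0 0 0 120;0 0 4 0 0 0 120;1 0 4 0 0 0 120;0 0 4 0 0 0 120;1 0 4 0 0 0 120;1 0 4 0 0 0 120;1 0 4 0 0 0 120")

```text
time: 21.35
position: [0.4956, 0.0482, 0.0087]
tool_rot: [0.08, -3.13, 0.001]
ft_force: [-10.3, 0.4, 1.6]
grip_width: 0.529
grip_force: 4.9
```

```bash
python3 - <<'E'
from h import *
print(ctrl.get_state()["ft_force"])
prof2(cam("scene"),ys=(0,.05,.1),lo=.49,hi=.61)
E
```

```text
[-10.2856   0.3788   1.5642]
0 [(517, 40, 44), (523, 38, 40), (529, 35, 36), (535, 35, 37), (541, 31, 34), (547, 30, 32), (553, 28, 32), (559, 28, 28), (565, 23, 24), (571, 20, 25), (577, 20, 23), (583, 16, 20), (589, 15, 18), (595, 15, 18), (601, 19, 20), (607, 19, 20)]
0.05 [(511, 40, 43), (517, 39, 41), (523, 37, 39), (529, 35, 37), (535, 31, 34), (541, 32, 38), (547, 29, 31), (553, 28, 29), (559, 25, 29), (565, 22, 25), (571, 20, 25), (577, 18, 23), (583, 16, 19), (589, 16, 18), (595, 20, 21), (601, 19, 22), (607, 19, 21)]
0.1 [(493, 0, 1), (499, 0, 1), (505, 39, 42), (511, 38, 39), (517, 35, 40), (523, 35, 37), (529, 33, 36), (535, 30, 33), (541, 29, 32), (547, 28, 31), (553, 26, 28), (559, 24, 26), (565, 22, 25), (571, 21, 26), (577, 18, 22), (583, 15, 17), (589, 15, 17), (595, 19, 20), (601, 19, 23), (607, 18, 23)]
```

>>> move_arm(increments="1 0 4 0 0 0 120;1 0 3 0 0 0 120;1 0 3 0 0 0 120;1 0 3 0 0 0 120;2 1 3 0 0 0 120;2 0 3 0 0 0 120;2 0 3 0 0 0 120;2 0 3 0 0 0 120")

```text
time: 22.07
position: [0.505, 0.0488, 0.0334]
tool_rot: [0.08, -3.125, 0.001]
ft_force: [-16.5, -1.6, 9.3]
grip_width: 0.526
grip_force: 8.6
```

```bash
python3 - <<'E'
from h import *
print(ctrl.get_state()["ft_force"])
prof2(cam("scene"),ys=(0,.05,.1),lo=.49,hi=.61)
E
```

```text
[-16.5205  -1.6235   9.2643]
0 [(517, 58, 58), (523, 65, 66), (529, 60, 65), (535, 57, 61), (541, 52, 60), (547, 49, 51), (553, 44, 48), (559, 38, 44), (565, 34, 38), (571, 32, 39), (577, 27, 32), (583, 24, 27), (589, 19, 24), (595, 17, 19), (601, 18, 20), (607, 20, 21)]
0.05 [(517, 62, 62), (523, 61, 66), (529, 59, 63), (535, 55, 60), (541, 52, 55), (547, 46, 50), (553, 44, 48), (559, 36, 42), (565, 33, 37), (571, 29, 31), (577, 26, 29), (583, 22, 25), (589, 15, 21), (595, 19, 24), (601, 19, 21), (607, 18, 21)]
0.1 [(493, 0, 2), (499, 0, 5), (505, -1, 3), (511, 0, 57), (517, 2, 64), (523, 60, 64), (529, 58, 60), (535, 53, 58), (541, 47, 57), (547, 44, 48), (553, 41, 46), (559, 38, 40), (565, 33, 36), (571, 27, 35), (577, 22, 31), (583, 20, 22), (589, 17, 19), (595, 19, 22), (601, 19, 21), (607, 19, 21)]
```

>>> move_arm(increments="1 0 2 0 0 0 120;1 0 2 0 0 0 120;1 0 2 0 0 0 120;2 1 2 0 0 0 120;2 0 2 0 0 0 120;2 0 2 0 0 0 120;2 0 2 0 0 0 120;2 0 1 0 0 0 120")

```text
time: 22.78
position: [0.5214, 0.05, 0.0505]
tool_rot: [0.079, -3.131, -0.0]
ft_force: [-15.9, -1.3, 15.7]
grip_width: 0.528
grip_force: 10.6
```

```bash
python3 - <<'E'
from h import *
print(ctrl.get_state()["ft_force"])
prof2(cam("scene"),ys=(0,.05,.1),lo=.49,hi=.61)
E
```

```text
[-15.868   -1.2677  15.6678]
0 [(535, 74, 76), (541, 77, 80), (547, 74, 80), (553, 65, 69), (559, 58, 63), (565, 50, 57), (571, 41, 54), (577, 35, 39), (583, 28, 32), (589, 21, 26), (595, 16, 19), (601, 18, 20), (607, 17, 18)]
0.05 [(493, 0, 0), (529, 73, 73), (535, 76, 77), (541, 75, 81), (547, 69, 73), (553, 64, 68), (559, 53, 60), (565, 46, 52), (571, 38, 44), (577, 31, 34), (583, 23, 32), (589, 15, 19), (595, 19, 21), (601, 19, 20), (607, 18, 20)]
0.1 [(493, 0, 1), (499, -1, 0), (505, 2, 4), (511, 0, 2), (517, 1, 3), (523, 1, 3), (529, 2, 72), (535, 76, 78), (541, 73, 79), (547, 67, 72), (553, 58, 64), (559, 52, 57), (565, 43, 50), (571, 36, 43), (577, 28, 36), (583, 21, 28), (589, 15, 16), (595, 17, 20), (601, 19, 23), (607, 19, 22)]
```

>>> move_arm(increments="1 0 2 0 0 0 120;2 0 2 0 0 0 120;2 0 2 0 0 0 120;2 1 1 0 0 0 120;2 0 1 0 0 0 120;2 0 1 0 0 0 120;3 0 1 0 0 0 120;3 0 0 0 0 0 120")

```text
time: 23.5
position: [0.5434, 0.0514, 0.0621]
tool_rot: [-0.079, 3.139, 0.002]
ft_force: [1.0, 0.9, 0.3]
grip_width: 0.532
grip_force: 0.1
```

```bash
python3 - <<'E'
from h import *
print(ctrl.get_state()["ft_force"])
prof2(cam("scene"),ys=(0,.05,.1),lo=.52,hi=.62,zmax=.13)
E
```

```text
[1.0168 0.9235 0.2901]
0 [(559, 87, 89), (565, 92, 94), (571, 81, 93), (577, 63, 75), (583, 45, 58), (589, 29, 39), (595, 17, 21), (601, 19, 20), (607, 19, 21), (613, 18, 20), (619, 20, 22)]
0.05 [(553, 83, 88), (559, 90, 90), (565, 88, 91), (571, 74, 84), (577, 56, 79), (583, 40, 49), (589, 20, 30), (595, 18, 20), (601, 20, 20), (607, 19, 22), (613, 17, 20), (619, 19, 23)]
0.1 [(523, 1, 4), (529, 2, 3), (535, 0, 3), (541, 0, 3), (547, 3, 4), (553, 85, 87), (559, 88, 90), (565, 79, 90), (571, 66, 77), (577, 48, 59), (583, 29, 43), (589, 15, 22), (595, 19, 20), (601, 20, 21), (607, 18, 20), (613, 18, 20), (619, 18, 19)]
```

The panel is at about 70° and contact force has gone to zero, so I'll push it over now, dropping slightly.

>>> move_arm(increments="5 0 -3 0 0 0 120;6 0 -3 0 0 0 120;6 1 -2 0 0 0 120;6 0 0 0 0 0 120;6 0 0 0 0 0 120;6 1 0 0 0 0 120;6 0 0 0 0 0 120;6 0 0 0 0 0 120")

```text
time: 24.22
position: [0.5905, 0.0536, 0.0522]
tool_rot: [-0.08, 3.14, 0.0]
ft_force: [-0.1, 0.4, 0.6]
grip_width: 0.531
grip_force: 0.0
```

```bash
python3 - <<'E'
from h import *
print(ctrl.get_state()["ft_force"])
prof2(cam("scene"),ys=(0,.05,.1),lo=.50,hi=.72,zmax=.13)
E
```

```text
[-0.1114  0.3542  0.5964]
0 [(533, 0, 1), (539, 1, 2), (599, 21, 28), (605, 19, 44), (611, 20, 90), (617, 78, 90), (623, 21, 88), (629, 20, 22), (635, 21, 24), (641, 17, 18), (647, 20, 22), (653, 19, 22), (659, 18, 20), (665, 19, 20), (671, 18, 21), (677, 19, 21), (683, 20, 22), (689, 20, 21), (695, 19, 21), (701, 18, 22), (707, 17, 22), (713, 19, 20), (719, 17, 20)]
0.05 [(557, 1, 2), (563, 1, 3), (593, 20, 23), (599, 18, 35), (605, 20, 22), (611, 73, 91), (617, 84, 89), (623, 18, 21), (629, 17, 21), (635, 18, 19), (641, 19, 20), (647, 19, 21), (653, 19, 21), (659, 19, 23), (665, 18, 22), (671, 18, 21), (677, 19, 21), (683, 18, 20), (689, 19, 20), (695, 19, 21), (701, 20, 22), (707, 19, 21), (713, 19, 22), (719, 18, 21)]
0.1 [(557, 0, 1), (563, 2, 3), (569, 1, 3), (593, 20, 28), (599, 18, 43), (605, 21, 90), (611, 85, 90), (617, 20, 87), (623, 18, 21), (629, 18, 21), (635, 20, 21), (641, 19, 23), (647, 19, 21), (653, 19, 21), (659, 18, 21), (665, 19, 20), (671, 18, 24), (677, 19, 23), (683, 19, 20), (689, 18, 21), (695, 19, 21), (701, 19, 21), (707, 21, 21), (713, 46, 46), (719, 47, 48)]
```

It's past vertical and leaning over the board. I'll keep pushing.

>>> move_arm(increments="5 0 0 0 0 0 120;5 0 0 0 0 0 120;5 1 0 0 0 0 120;5 0 0 0 0 0 120;5 0 0 0 0 0 120;5 1 0 0 0 0 120;0 0 0 0 0 0 120;0 0 0 0 0 0 120")

```text
time: 24.93
position: [0.6199, 0.0556, 0.0522]
tool_rot: [0.08, -3.14, 0.0]
ft_force: [0.4, 0.3, -0.2]
grip_width: 0.531
grip_force: 0.0
```

```bash
python3 - <<'E'
from h import *
print(ctrl.get_state()["ft_force"])
b=cam("scene");save(b,"s6.png",(180,150,340,270),5)
prof2(b,ys=(0,.05,.1),lo=.56,hi=.72,zmax=.13)
E
```

```text
[ 0.3511  0.2939 -0.1599]
0 [(605, 31, 33), (611, 30, 31), (617, 30, 34), (623, 31, 33), (629, 30, 32), (635, 32, 35), (641, 30, 31), (647, 32, 33), (653, 28, 32), (659, 19, 21), (665, 18, 20), (671, 19, 22), (677, 20, 23), (683, 20, 22), (689, 19, 23), (695, 18, 21), (701, 20, 22), (707, 18, 22), (713, 18, 22), (719, 17, 19)]
0.05 [(605, 27, 27), (611, 31, 32), (617, 31, 35), (623, 30, 31), (629, 31, 34), (635, 32, 35), (641, 32, 35), (647, 30, 33), (653, 21, 29), (659, 19, 21), (665, 19, 20), (671, 20, 23), (677, 19, 20), (683, 20, 23), (689, 19, 22), (695, 18, 19), (701, 19, 20), (707, 19, 21), (713, 19, 24), (719, 18, 18)]
0.1 [(593, 30, 33), (599, 31, 32), (605, 31, 34), (611, 33, 34), (617, 33, 34), (623, 30, 32), (629, 30, 32), (635, 31, 33), (641, 32, 34), (647, 30, 32), (653, 19, 21), (659, 18, 22), (665, 18, 19), (671, 19, 22), (677, 20, 24), (683, 18, 22), (689, 19, 21), (695, 18, 20), (701, 19, 20), (707, 20, 20), (719, 48, 51)]
```

View pics/s6.png

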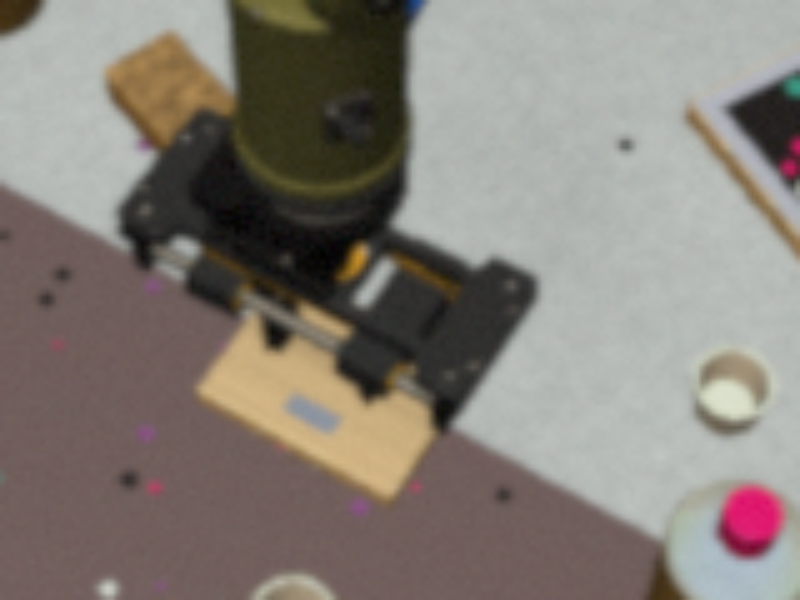

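It has flipped flat with the bare back up. The far edge is at ~0.653, so about 30 mm overhangs the near edge. I'll go back round behind it and push on about 40 mm.

>>> move_arm(increments="0 0 8 0 0 0 120;-25 -1 0 0 0 0 120;-30 -2 0 0 0 0 120;-30 -1 0 0 0 0 120;0 0 0 0 0 0 120;0 0 -25 0 0 0 120;0 0 -25 0 0 0 120;0 0 -9 0 0 0 120")

```text
time: 25.65
position: [0.533, 0.0516, -0.0006]
tool_rot: [0.081, -3.138, 0.0]
ft_force: [-1.5, -0.2, -0.0]
grip_width: 0.527
grip_force: 0.0
```

```bash
python3 - <<'E'
from h import *
print(ctrl.get_state()["position"])
b=cam("scene")
prof2(b,ys=(0,.03,.05,.07,.1),lo=.54,hi=.68,zmax=.06)
C=cloud(b);q=C[(C[...,2]>.0255)&(C[...,2]<.037)&(C[...,0]>.555)&(C[...,0]<.69)&(C[...,1]>-.05)&(C[...,1]<.15)]
r=cv2.minAreaRect(q[:,:2].astype(np.float32)*1000);print(r,cv2.boxPoints(r))
E
```

```text
[ 0.533   0.0516 -0.0006]
0 [(543, 0, 4), (549, 1, 3), (567, 31, 32), (573, 31, 35), (579, 32, 33), (585, 32, 33), (591, 31, 33), (597, 32, 34), (603, 29, 32), (609, 30, 33), (615, 30, 36), (621, 31, 33), (627, 31, 31), (633, 30, 33), (639, 30, 31), (645, 30, 34), (651, 29, 34), (657, 21, 32), (663, 20, 23), (669, 19, 20), (675, 19, 20), (681, 19, 19)]
0.03 [(543, 34, 59), (549, 2, 5), (561, 30, 30), (567, 30, 35), (573, 30, 31), (579, 29, 32), (585, 30, 33), (591, 30, 31), (597, 29, 32), (603, 30, 33), (609, 31, 33), (615, 30, 36), (621, 30, 33), (627, 31, 33), (633, 31, 32), (639, 33, 34), (645, 32, 33), (651, 28, 33), (657, 20, 31), (663, 17, 19), (669, 19, 24), (675, 18, 21), (681, 18, 18)]
0.05 [(543, 1, 1), (549, 3, 3), (561, 31, 33), (567, 30, 33), (573, 30, 32), (579, 31, 32), (585, 32, 36), (591, 31, 33), (597, 31, 33), (603, 31, 35), (609, 32, 34), (615, 31, 34), (621, 29, 32), (627, 32, 35), (633, 30, 32), (639, 30, 32), (645, 31, 32), (651, 25, 31), (657, 18, 21), (663, 19, 21), (669, 19, 22), (675, 19, 22), (681, 19, 22)]
0.07 [(543, 0, 3), (561, 30, 31), (567, 31, 33), (573, 31, 35), (579, 30, 34), (585, 31, 33), (591, 32, 33), (597, 31, 33), (603, 30, 33), (609, 31, 35), (615, 29, 32), (621, 30, 33), (627, 30, 33), (633, 32, 35), (639, 32, 34), (645, 32, 34), (651, 22, 32), (657, 18, 23), (663, 18, 19), (669, 20, 20), (675, 18, 22), (681, 20, 20)]
0.1 [(543, 1, 2), (549, 0, 0), (561, 31, 32), (567, 30, 31), (573, 31, 34), (579, 32, 34), (585, 31, 33), (591, 31, 35), (597, 29, 33), (603, 31, 32), (609, 31, 32), (615, 31, 32), (621, 31, 32), (627, 31, 35), (633, 30, 34), (639, 31, 32), (645, 30, 32), (651, 20, 32), (657, 20, 24), (663, 18, 19), (669, 17, 20), (675, 20, 22), (681, 18, 19)]
((614.7203369140625, 58.07707595825195), (107.36868286132812, 134.35504150390625), 3.131448268890381) [[557.4465 122.2217]
 [564.7858 -11.9327]
 [671.9942  -6.0675]
 [664.6548 128.0869]]
```

>>> move_arm(increments="8 0 1 0 0 0 120;8 0 0 0 0 0 120;8 1 0 0 0 0 120;8 0 0 0 0 0 120;8 1 0 0 0 0 120;8 0 0 0 0 0 120;8 1 0 0 0 0 120;3 0 0 0 0 0 120")

```text
time: 26.37
position: [0.5954, 0.0547, 0.0025]
tool_rot: [-0.081, 3.139, -0.0]
ft_force: [-1.1, 0.2, 1.3]
grip_width: 0.526
grip_force: 0.6
```

```bash
python3 - <<'E'
from h import *
print(ctrl.get_state()["position"],ctrl.get_state()["ft_force"])
b=cam("scene")
prof2(b,ys=(0,.05,.1),lo=.58,hi=.71,zmax=.06)
E
```

```text
[0.5954 0.0547 0.0025] [-1.1124  0.1933  1.2728]
0 [(583, 0, 2), (589, 0, 0), (601, 17, 22), (607, 30, 31), (613, 30, 33), (619, 31, 34), (625, 30, 30), (631, 31, 34), (637, 30, 31), (643, 32, 33), (649, 30, 33), (655, 30, 32), (661, 30, 33), (667, 32, 37), (673, 30, 31), (679, 31, 34), (685, 31, 33), (691, 29, 32), (697, 26, 33), (703, 20, 21), (709, 19, 21)]
0.05 [(583, 1, 2), (589, 3, 3), (595, 20, 21), (601, 19, 19), (607, 32, 33), (613, 30, 33), (619, 32, 35), (625, 30, 33), (631, 30, 32), (637, 32, 36), (643, 30, 31), (649, 32, 32), (655, 31, 34), (661, 31, 34), (667, 31, 31), (673, 32, 32), (679, 31, 33), (685, 31, 34), (691, 31, 33), (697, 23, 32), (703, 19, 20), (709, 20, 20)]
0.1 [(583, -1, 0), (589, 17, 17), (595, 19, 19), (601, 23, 23), (607, 30, 33), (613, 31, 34), (619, 30, 32), (625, 31, 33), (631, 29, 30), (637, 32, 34), (643, 32, 33), (649, 32, 33), (655, 31, 32), (661, 32, 33), (667, 30, 33), (673, 30, 34), (679, 30, 31), (685, 30, 35), (691, 28, 32), (697, 19, 28), (703, 19, 23)]
```

The near edge is at ~0.604, with board visible in front of it from ~0.594. I'll back away, lift and check.

>>> move_arm(increments="-10 0 0 0 0 0 120;-20 -1 0 0 0 0 120;-20 -1 5 0 0 0 120;-10 0 25 0 0 0 120;0 0 35 0 0 0 120;0 0 35 0 0 0 120;0 0 30 0 0 0 120;0 0 0 0 0 0 120")

```text
time: 27.08
position: [0.5382, 0.053, 0.139]
tool_rot: [-0.079, 3.129, 0.005]
ft_force: [0.2, -0.9, 0.6]
grip_width: 0.529
grip_force: 0.0
```

```bash
python3 - <<'E'
from h import *
a=cam("scene");b=cam("top")
cv2.imwrite("pics/fin.png",np.hstack([cv2.resize(x["frame"][...,::-1][c[1]:c[3],c[0]:c[2]],(400,400)) for x,c in ((a,(60,80,400,384)),(b,(80,50,430,290)))]))
E
```

```text
(no output)
```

View pics/fin.png

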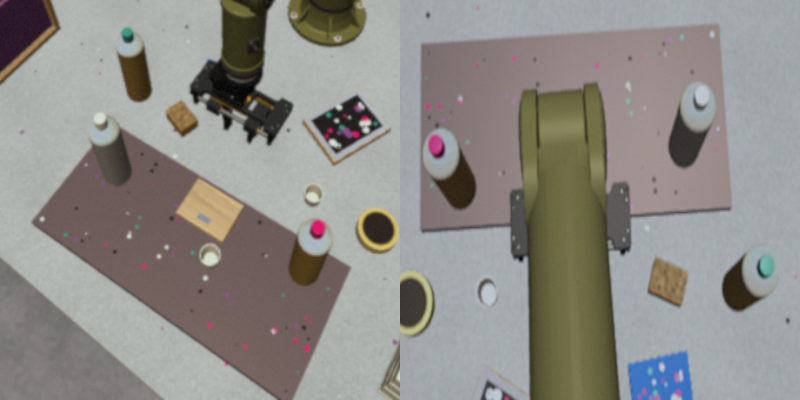

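The panel lies flat on the board, back up and fully inside the near edge, at about (210,208) in the left view. All the bystanders are undisturbed, so I'm handing the job in.

```bash
python3 -c "
from bench import ctrl
print(ctrl.close_job())"
```

```text
the job is handed in; nothing more can be done
None
```

I handed the job in at about 27 s: the panel was flipped picture-down and pushed on, and it lies flat and wholly on the board, with about 10 mm to spare at the near edge. The first tip-up slipped at around 45° and fell back flat; the second attempt went over cleanly, and the cans, cups, tape and block look undisturbed in the final pictures.

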